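# Release the gear cable, then hold the derailleur cage forward against its spring

## Robot

A 7-joint arm with a two-finger parallel gripper is mounted at the origin on the work surface. World frame = base frame: x ahead of the robot, y to its left, z up, the work surface at z = 0. Lengths are in m, angles in rad, forces in N, time in s.
With the tool pointing down it reaches from about 0.35 to 0.9 m from the base axis. Payload 8.1 kg.
Tool frame: the origin (TCP) lies at the centre of the arm's flange, where the gripper is bolted on; the fingertips stand 178 mm ahead of it and the grasp point (between the pads) lies 159 mm ahead of it; z points along the fingers, y is the direction in which the jaws open and shut (so a half turn about z gives the same grasp; the last joint's range is limited). The gripper opens to 92 mm and grips with 3 to 60 N. Pads are 19 mm wide; open, the fingers measure 130 mm over their backs; the gripper's body (75 mm by 190 mm) begins 47 mm behind the grasp point.
Start: joints at [1.033, 0.434, 0.025, 1.573, -0.012, 1.134, -0.075], TCP at [0.263, -0.567, 0.405] pointing down, gripper open.
Joint ranges: [-2.62, 2.62], [-0.44, 2.09], [-1.27, 1.32], [0.08, 2.57], [-1.32, 4.46], [0.12, 2], [-2.74, 2.74]. Speed limits (rad/s): [2.22, 2.22, 3.01, 3.01, 3.14, 3.14, 3.14].

## Interface

Orientations are given as a rotation vector (axis times angle).
In Python, from cell import arm gives the robot as it stands. The module is installed in compiled form; this text tells all that it offers.
- The arm moves only by the tool move_arm, never from a script. Its argument "steps" is a list of rows, each a list of 4 numbers: the shift along the tool's x, y, z in mm, then the turn about the tool's z in rad. In form: [[x, y, z, twist], ...]. A call has 1 to 20 rows; each row is the pose to reach, as a shift and turn from the pose commanded when the call began, along the tool's axes at that moment; what a row does not reach only later rows make up. A row lasts 1/8 s, in which the tool goes at most 62.5 mm and 10.7 degrees, less where a joint would pass 70% of its speed; a pose out of reach is approached as far as the arm can. A call with a gripper value outside its range is refused whole. "grip" is the finger opening in mm, from 0 to 91.8, set as the call begins (left out, the last holds). The fingers move at their own pace and stop on an object; "grip_force" is the grip in N (left out, the last holds). Time passes only in rows, so rows that repeat a pose let the fingers close. It gives the time, the measured TCP pose, the force and the opening at its end, in the units of the state.
- arm.observe(): the state, without advancing time (a new reading comes with each control period).
- arm.get_image(name): name is "side" or "top" or "wrist"; returns the picture (420x560x3 uint8, red, green, blue); there is no depth.
- arm.camera_info(name): a dict with "mtx" (3x3 intrinsics, pixels), "dist_coeffs" ([k1, k2, p1, p2, k3] as OpenCV has them; the pictures are not rectified), "pose" (4x4, takes a point from camera to world coordinates); the wrist camera has in their place "T_tool_cam" (4x4, takes a point from camera to tool coordinates, whose origin is the TCP and whose axes are the flange's). Camera axes: x right, y down, z forward; pixel columns grow to the right and rows downward; lengths in m; the calibration is good to about 2 mm. A picture is of the moment at which its call begins: read the wrist's pose just before it. camera_info takes no time and is no camera call.
- arm.sign_off(): hands the job in, once; it reports no verdict.
The state is a dict: "clock": time; "joints": joint angles; "dq": joint speeds; "joint_efforts": joint torques, N m; "position": TCP position; "ee_rot": TCP orientation; "force": force on the tool from outside, world axes, zero at the start; "ft_torque": the same for the moment, N m; "width": opening from 0.0 (shut) to 1.0 (fully open).
Only numpy, scipy, OpenCV 4.12 (cv2) and the standard library are available. Lean on these libraries where they do the work, as an engineer would, in place of code of your own. Each camera call takes 0.05 s, during which the arm holds its last target.

## Task

I want to fit the chain on the drivetrain teaching board: push the shifter's thumb lever all the way over to its other stop, so that the derailleur comes up to the smallest sprocket, and after that swing the derailleur's pulley cage forward against its spring as far as it goes. Keep holding the cage there against its stop, so that I get the slack: your program finishes while still holding it. Leave the other things on the board and the table where they are.

Things in the scene. Friction and masses are not known exactly. Their poses are not given: they have to be found in the camera images.
- board: Fixed drivetrain teaching board: plywood 360 x 500 x 18 mm, flat; origin centre of underside, x along 360 mm (away from robot at yaw 0), y left, z up. Drive side up: left half cassette of 7 sprockets (smallest on top) and rear derailleur, right half handlebar stub (tube along y, top 64 mm above table) with thumb shifter. The bike's forward is board -y. Highest fixed part 107 mm above table.
- thumb_lever (a joint): Shifter lever angle (rad), vertical axis, grows counter-clockwise from above: 0 = stop, cable pulled, derailleur low at the largest sprocket; 1.4 = other stop, cable let out, derailleur up at the smallest. Lever points 160 deg round from board x at 0, 240 deg at 1.4. Starts at 0 to 0.3. Friction of about 0.15 N m (3 N at the pad) keeps it where it is left.
- lever_pivot (a point): Point on the thumb lever's vertical axis, at half the height of its pad, 87 mm above the table.
- lever_pad (a point): Centre of the black upright thumb pad at the lever's end, 52 mm from its pivot: 18 mm along the lever, 14 mm across, 26 mm high (74 to 100 mm above the table); push on its flat side. The handlebar stub runs on the side of the lever's pivot, its top and clamps lower than 65 mm.
- cage_swing (a joint): Derailleur cage angle (rad), vertical axis, grows counter-clockwise from above = swinging forward: 0 = rest stop, where its spring puts it, cage pointing 125 deg round from board x (rearward); 1.4 = forward stop, spring wound, 205 deg round. Spring torque 0.22 N m at rest, 0.50 at the forward stop (11 N at the cage's middle): let go, it flies back.
- pulley_cage: Cage arm: two parallel metal plates 20 mm wide, together 15 mm thick in height, with two black 43 mm jockey wheels between them, one on the pivot, one at the free end. Origin on the pivot axis at mid-height; x along the cage to its free end, y to its forward side, z up. Rises with the thumb lever: mid-height 46 mm above the table at lever 0, 76 mm at 1.4.
- cage_middle (a point): Middle of the cage arm, 47 mm from its pivot, at mid-height. Here, between the two jockey wheels, 55 mm of the plates' edges is free to push on, 10 mm to either side of the centre line. Beneath is only the board, upper face 18 mm above the table. The black pivot body (31 mm across) on the pivot end rises 29 mm over the cage's mid-height.
- cage_end (a point): Axis of the jockey wheel at the cage's free end, 93 mm from the pivot, at mid-height of the cage.
- spare_wheel: a spare black jockey wheel lying flat on the board, 43 mm across, 12 mm high at its hub; origin at the centre of its underside
- hex_key: an L-shaped hex key lying on the board's near edge strip, 90 x 28 mm of 6 mm rod; origin at the middle of the long leg, on the underside
- oil_bottle: a small white dropper bottle standing on the board, 34 mm across, 86 mm high; origin at the centre of its underside
- screwdriver: a black-handled screwdriver, 170 mm long, lying on the board beyond the derailleur's rear end; origin about the middle of its length, on the underside
- module_a: a white square kit module on the table, 56 x 56 x 14 mm; origin at the centre of its underside
- module_b: a second white kit module, like the first
- phone: a black phone lying on the table, 148 x 72 x 9 mm; origin at the centre of its underside
- mug: a white mug on the table, 80 mm across, 92 mm high; origin at the centre of its underside

How it is judged:
On the way, in this order (a step that is already met when the one before it is completed fails the run):
1. the thumb lever is pushed over to its other stop and the derailleur is up at the smallest sprocket (value of joint thumb_lever above 1.3 rad), for 0.2 s.
2. the robot holds the pulley cage forward at its stop (value of joint cage_swing above 1.33 rad and contact force between any of the fingers, the arm and pulley_cage above 2 N), for 0.3 s.
At the end, for the whole second after the job is handed in: Through the last second the cage stands within 0.07 rad of its forward stop (angle over 1.33 of 1.40), at rest, held there by the robot with more than 2 N on the cage, and the thumb lever is still within 0.1 rad of its released stop (over 1.30 of 1.40) (all of step 2 and value of joint thumb_lever above 1.3 rad and velocity of joint cage_swing between -0.1 and 0.1 rad/s); the arm keeps its last pose, push and grip.
It fails at once if one of the loose things on the board or the table is shifted by more than 20 mm (distance of any of spare_wheel, hex_key, oil_bottle, screwdriver, module_a, module_b, phone, mug from where it was at the start of the episode above 0.02 m).
It also fails if it takes over 54 s, if anything falls off the work surface, if the arm or the gripper's body presses on something with over 40 N, if the wrist force passes 120 N, or if a joint passes its speed limit or range.

## Working session

There is one attempt and no reset: what is moved stays moved. The work goes in short steps, Python scripts to look and compute and a tool call to move; the robot and the scene stay as the last step left them, time stands still between calls to the robot, and variables do not carry over. Pictures are saved under pics/ and viewed, and the job is handed in when it is done.

Besides the shell and the picture viewer there is one more tool, called after ">>>" by a JSON object that holds its "api" and its "payload". move_arm: Moves the arm, as the interface text tells. Its arguments: {"type":"object","properties":{"steps":{"type":"array"},"grip":{"type":"number"},"grip_force":{"type":"number"}},"required":["steps"]}

```bash
mkdir -p pics
python3 - <<'E'
from cell import arm
import cv2
s=arm.observe(); print(s)
for n in ["top","side"]:
    im=arm.get_image(n); cv2.imwrite(f"pics/{n}0.png",im[:,:,::-1]); i=arm.camera_info(n); print(n,i)
print(arm.camera_info("wrist"))
E
```

```text
{'clock': 0.0, 'joints': array([ 1.03339758,  0.43519428,  0.02493953,  1.57410337, -0.01160103,
        1.13400153, -0.07509623]), 'dq': array([ 1.34632417e-03, -5.74096621e-04,  5.30274849e-04, -5.40101236e-05,
        8.60368355e-04,  1.34153412e-03,  3.59760351e-04]), 'joint_efforts': array([ 7.08378211e-04, -6.67844439e+01,  9.85503606e-01, -3.14454317e+01,
       -6.04390120e-02,  4.30481869e-02,  1.52814414e-04]), 'position': array([ 0.26315212, -0.56663527,  0.40395977]), 'ee_rot': array([-3.06619939e+00, -6.77235582e-01,  7.20745724e-04]), 'force': array([0.26201633, 0.42765674, 0.12957901]), 'ft_torque': array([ 0.06671177, -0.01515392,  0.01753808]), 'width': 1.001913103629722}
top {'mtx': array([[496.23431684,   0.        , 285.72738148],
       [  0.        , 496.23431684, 206.71876595],
       [  0.        ,   0.        ,   1.        ]]), 'dist_coeffs': array([-0.10421808,  0.        ,  0.        ,  0.        ,  0.        ]), 'pose': array([[ 0.00951759, -0.98972755,  0.14264923,  0.34975225],
       [-0.99983596, -0.01161757, -0.01389566,  0.01682875],
       [ 0.01541
[... 526 characters left out ...]
7, -0.57547971,  0.8514235 ],
       [ 0.        ,  0.        ,  0.        ,  1.        ]])}
{'mtx': array([[364.94070209,   0.        , 280.11945747],
       [  0.        , 364.94070209, 213.11477166],
       [  0.        ,   0.        ,   1.        ]]), 'dist_coeffs': array([-0.05391383,  0.        ,  0.        ,  0.        ,  0.        ]), 'T_tool_cam': array([[-9.43688918e-05, -9.56216786e-01, -2.92659273e-01,
         7.91069847e-02],
       [ 9.99999982e-01, -1.39231177e-04,  1.32462227e-04,
         7.53807572e-04],
       [-1.67409900e-04, -2.92659255e-01,  9.56216781e-01,
         2.02437341e-02],
       [ 0.00000000e+00,  0.00000000e+00,  0.00000000e+00,
         1.00000000e+00]])}
```

View pics/top0.png

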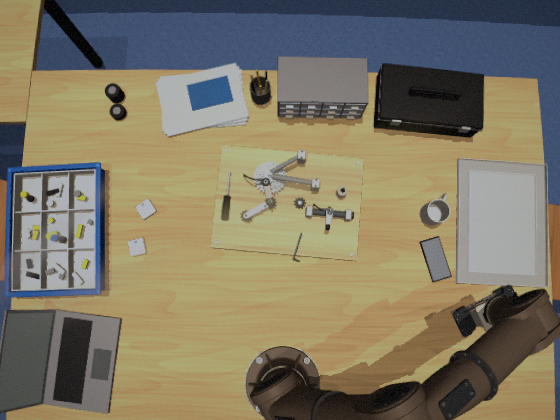

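View pics/side0.png

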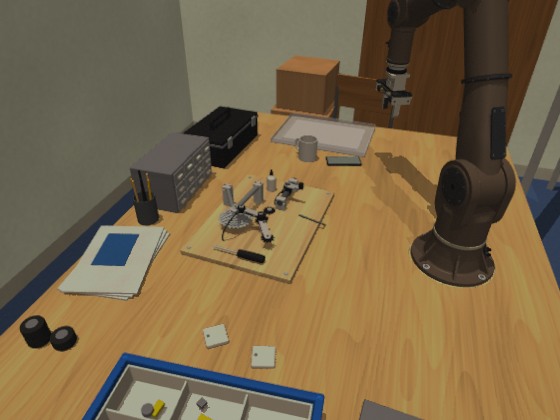

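Run:
```python
import cv2
a=cv2.imread("pics/top0.png"); cv2.imwrite("pics/top0c.png",cv2.resize(a[90:260,170:400],None,fx=3.4,fy=3.4,interpolation=cv2.INTER_CUBIC))
```

```text
(no output)
```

View pics/top0c.png

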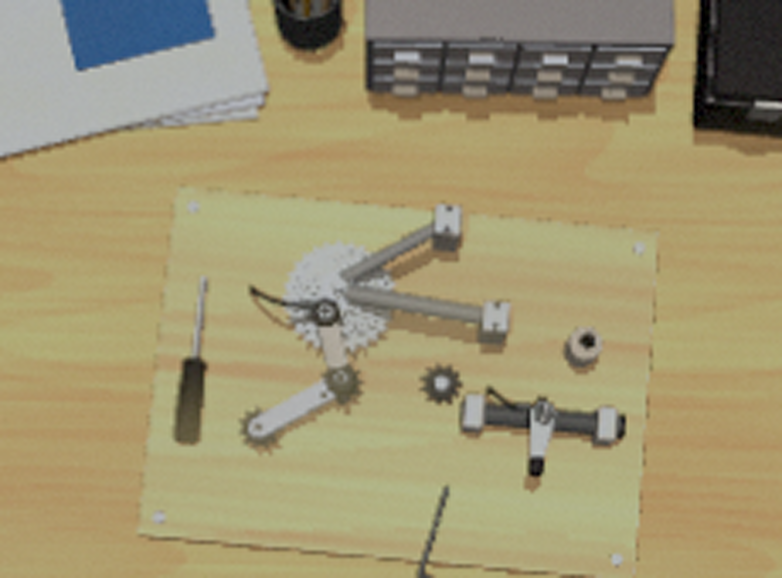

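The top view shows the board centrally, with the lever pad at crop (536,466), lever pivot at (543,410), cage pivot at (342,380) and cage end at (260,427). I'll turn these into world positions next.

```bash
cat > h.py <<'E'
import numpy as np, cv2
from scipy.spatial.transform import Rotation as R
from cell import arm
def ray(n,px,z,s=None):
    i=arm.camera_info(n)
    if n=="wrist":
        T=np.eye(4);T[:3,:3]=R.from_rotvec(s["ee_rot"]).as_matrix();T[:3,3]=s["position"];P=T@i["T_tool_cam"]
    else: P=i["pose"]
    u=cv2.undistortPoints(np.array([[px]],float),i["mtx"],i["dist_coeffs"])[0,0]
    d=P[:3,:3]@np.array([u[0],u[1],1]);o=P[:3,3]
    return o+d*(z-o[2])/d[2]
def proj(n,p,s=None):
    i=arm.camera_info(n)
    if n=="wrist":
        T=np.eye(4);T[:3,:3]=R.from_rotvec(s["ee_rot"]).as_matrix();T[:3,3]=s["position"];P=T@i["T_tool_cam"]
    else: P=i["pose"]
    W=np.linalg.inv(P); return cv2.projectPoints(np.array([p],float),cv2.Rodrigues(W[:3,:3])[0],W[:3,3],i["mtx"],i["dist_coeffs"])[0][0,0]
E
python3 - <<'E'
from h import *
c=lambda x,y:(170+(x+.5)/3.4-.5,90+(y+.5)/3.4-.5)
for k,(x,y,z) in dict(FL=(178,187,.018),FR=(658,232,.018),NL=(140,535,.018),pad=(536,464,.1),lpiv=(543,408,.085),cpiv=(342,378,.075),cend=(260,427,.053),spare=(441,383,.03),bot=(586,340,.104),hex=(446,488,.024)).items():
    print(k,ray("top",c(x,y),z).round(4))
s=arm.observe(); Rm=R.from_rotvec(s["ee_rot"]).as_matrix(); print(Rm.round(3))
E
```

```text
FL [0.8093 0.2182 0.018 ]
FR [ 0.7685 -0.2763  0.018 ]
NL [0.4515 0.246  0.018 ]
pad [ 0.5186 -0.1415  0.1   ]
lpiv [ 0.5748 -0.1499  0.085 ]
cpiv [0.6035 0.0456 0.075 ]
cend [0.5571 0.126  0.053 ]
spare [ 0.6066 -0.053   0.03  ]
bot [ 0.6389 -0.1898  0.104 ]
hex [ 0.5016 -0.0589  0.024 ]
[[ 0.907  0.421 -0.001]
 [ 0.421 -0.907  0.001]
 [-0.    -0.001 -1.   ]]
```

>>> {"api": "move_arm", "payload": {"steps": [[44,-32,7,0.03],[88,-63,15,0.06],[132,-95,22,0.09],[176,-126,30,0.12],[220,-158,37,0.15],[264,-189,45,0.18],[308,-221,52,0.2],[352,-252,60,0.22],[396,-284,67,0.24],[439,-316,74,0.26],[439,-316,74,0.26],[439,-316,74,0.26],[439,-316,74,0.26]], "grip": 0, "grip_force": 40}}

```text
clock: 1.72
position: [0.5278, -0.0969, 0.3307]
ee_rot: [3.129, 0.27, -0.001]
force: [-0.4, 0.2, -0.0]
width: 0.003
```

Run:
```python
from h import *
s=arm.observe(); im=arm.get_image("wrist"); cv2.imwrite("pics/w1.png",im[:,:,::-1]); print(s)
print(R.from_rotvec(s["ee_rot"]).as_matrix().round(3))
for k,p in dict(pad=(.521,-.142,.1),lp=(.5748,-.1499,.087),cp=(.6035,.0456,.075),ce=(.5571,.126,.053)).items(): print(k,proj("wrist",p,s))
```

```text
{'clock': 1.725, 'joints': array([ 0.17509326,  0.37524915, -0.12255221,  1.87318797,  0.05827137,
        0.89693776, -1.3737811 ]), 'dq': array([ 0.00442903, -0.00231075, -0.00312157, -0.00174039, -0.00307409,
       -0.00262336, -0.0016473 ]), 'joint_efforts': array([-7.88502451e-01, -5.75395167e+01, -1.30591828e+00, -2.72093475e+01,
       -6.08250056e-02, -7.73560745e-02,  1.07689391e-02]), 'position': array([ 0.52776166, -0.09687218,  0.33073008]), 'ee_rot': array([ 3.12928624e+00,  2.70458194e-01, -7.73438409e-04]), 'force': array([-0.42662485,  0.22696438, -0.00849456]), 'ft_torque': array([-0.02319099,  0.00690873,  0.04349062]), 'width': 0.003136637652061741}
[[ 0.985  0.172 -0.   ]
 [ 0.172 -0.985 -0.001]
 [-0.001  0.001 -1.   ]]
pad [347.53931412 257.48723815]
lp [375.54903422 172.41882175]
cp [72.25625941 70.79773275]
ce [-21.31376555 123.92674404]
```

View pics/w1.png

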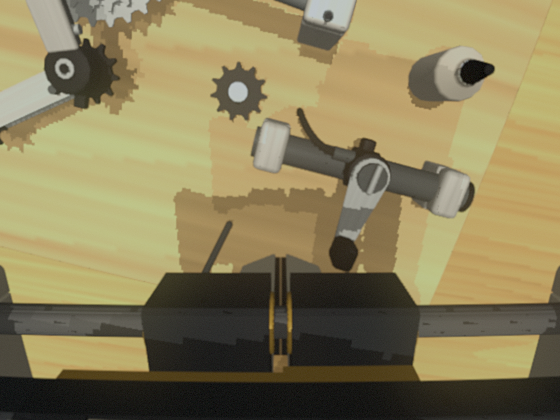

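The wrist view shows the pad top at (344,248) and the lever pivot at (371,176). The predictions agree with these to within a few mm.

Run:
```python
from h import *
s=arm.observe()
print(ray("wrist",(344,248),.1,s),ray("wrist",(371,176),.087,s),ray("wrist",(66,68),.07,s))
```

```text
[ 0.52700331 -0.13834654  0.1       ] [ 0.57222427 -0.14763414  0.087     ] [0.60469125 0.05253675 0.07      ]
```

```bash
cat >> h.py <<'E'
def arc(piv,L,off,angs,z,extra=0,ydir=90):
    """rows for finger centre behind the arm at angle th; tool y at th+ydir"""
    s=arm.observe(); M=R.from_rotvec(s["ee_rot"]).as_matrix(); y0=np.degrees(np.arctan2(M[1,1],M[0,1]))
    for th in angs:
        t=np.radians(th);u=np.array([np.cos(t),np.sin(t)]);n=np.array([np.sin(t),-np.cos(t)])
        p=np.array([*(np.array(piv)+L*u+off*n),z]); d=M.T@(p-s["position"])*1000
        tw=-((th+ydir-y0+180)%360-180)
        print(th,p.round(3),d.round(0),round(np.radians(tw),2))
E
python3 - <<'E'
from h import *
arc((.573,-.149),.052,.026,[160,165,170,175,180,185,190,195,200,205,210,215,220,225,230,235,238],.258)
E
```

```text
160 [ 0.533 -0.107  0.258] [ 3. 11. 73.] 0.52
165 [ 0.53  -0.11   0.258] [-1. 14. 73.] 0.43
170 [ 0.526 -0.114  0.258] [-4. 17. 73.] 0.35
175 [ 0.523 -0.119  0.258] [-8. 21. 73.] 0.26
180 [ 0.521 -0.123  0.258] [-11.  25.  73.] 0.17
185 [ 0.519 -0.128  0.258] [-14.  29.  73.] 0.09
190 [ 0.517 -0.132  0.258] [-16.  33.  73.] -0.0
195 [ 0.516 -0.137  0.258] [-19.  38.  73.] -0.09
200 [ 0.515 -0.142  0.258] [-20.  43.  73.] -0.18
205 [ 0.515 -0.147  0.258] [-21.  48.  73.] -0.26
210 [ 0.515 -0.152  0.258] [-22.  53.  73.] -0.35
215 [ 0.515 -0.158  0.258] [-23.  58.  73.] -0.44
220 [ 0.516 -0.163  0.258] [-22.  63.  73.] -0.53
225 [ 0.518 -0.167  0.258] [-22.  68.  73.] -0.61
230 [ 0.52  -0.172  0.258] [-21.  73.  73.] -0.7
235 [ 0.522 -0.177  0.258] [-20.  78.  73.] -0.79
238 [ 0.523 -0.179  0.258] [-18.  80.  73.] -0.84
```

>>> {"api": "move_arm", "payload": {"steps": [[0,0,25,0.15],[0,0,50,0.3],[-2,2,73,0.35],[-3,8,73,0.35],[-4,15,73,0.35],[-8,21,73,0.26],[-11,25,73,0.17],[-14,29,73,0.09],[-16,33,73,0.0],[-16,33,73,0.0]]}}

```text
clock: 3.02
position: [0.5185, -0.1314, 0.2588]
ee_rot: [3.13, 0.273, 0.003]
force: [-0.4, 1.4, 1.2]
width: 0.007
```

Run:
```python
from h import *
s=arm.observe(); im=arm.get_image("wrist"); im2=arm.get_image("top")[150:250,270:400]
cv2.imwrite("pics/w2.png",im[:,:,::-1]); cv2.imwrite("pics/t2.png",cv2.resize(im2[:,:,::-1],None,fx=5,fy=5))
print(s["force"],s["ft_torque"])
```

```text
[-0.39185764  1.38166484  1.22461679] [ 0.20388649  0.13945177 -0.02157873]
```

View pics/w2.png

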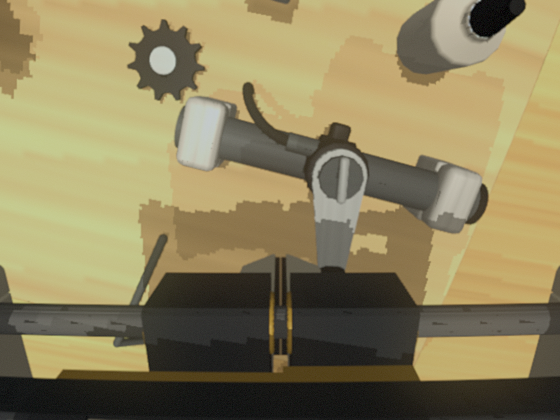

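The lever has moved and now points toward the finger, about 188° world, with light contact. I'll continue the arc.

>>> {"api": "move_arm", "payload": {"steps": [[-3,5,0,-0.09],[-4,10,0,-0.18],[-5,15,0,-0.26],[-6,20,0,-0.35],[-7,25,0,-0.44],[-6,30,0,-0.53],[-6,35,0,-0.61],[-5,40,0,-0.7],[-5,40,0,-0.7]]}}

```text
clock: 4.25
position: [0.5205, -0.1711, 0.258]
ee_rot: [2.847, 1.328, 0.001]
force: [0.1, 0.9, -0.0]
width: 0.004
```

Run:
```python
from h import *
s=arm.observe(); im=arm.get_image("wrist")
cv2.imwrite("pics/w3.png",im[:,:,::-1])
M=R.from_rotvec(s["ee_rot"]).as_matrix(); print(np.degrees(np.arctan2(M[1,1],M[0,1])))
print(s["force"],s["ft_torque"],s["joints"].round(2))
```

```text
-39.98974009969192
[ 0.0564791   0.9464974  -0.02192616] [ 0.17293067 -0.06580103  0.04124201] [ 0.45  0.5  -0.31  1.9   0.21  0.77 -0.68]
```

View pics/w3.png

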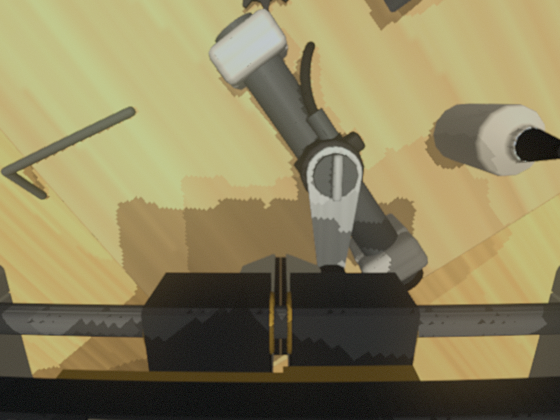

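>>> {"api": "move_arm", "payload": {"steps": [[2,3,0,-0.05],[2,5,0,-0.09],[2,7,0,-0.09],[2,8,0,-0.09],[2,8,0,-0.09]]}}

```text
clock: 4.92
position: [0.5254, -0.1739, 0.2571]
ee_rot: [-2.782, -1.451, 0.009]
force: [-11.1, 4.4, 7.3]
width: 0.004
```

>>> {"api": "move_arm", "payload": {"steps": [[0,2,0,0],[0,2,0,0],[0,2,0,0]]}}

```text
clock: 5.3
position: [0.5261, -0.1743, 0.257]
ee_rot: [-2.78, -1.451, 0.012]
force: [-16.5, 7.4, 12.6]
width: 0.003
```

Run:
```python
from h import *
s=arm.observe(); im=arm.get_image("wrist"); im2=arm.get_image("side")[160:290,170:370]
cv2.imwrite("pics/w4.png",im[:,:,::-1]);cv2.imwrite("pics/s4.png",cv2.resize(im2[:,:,::-1],None,fx=4,fy=4))
M=R.from_rotvec(s["ee_rot"]).as_matrix(); print(np.degrees(np.arctan2(M[1,1],M[0,1])))
print(s["force"],s["position"])
```

```text
-34.862635023359395
[-16.47275378   7.43786513  12.64301593] [ 0.52609501 -0.174253    0.25702362]
```

View pics/w4.png

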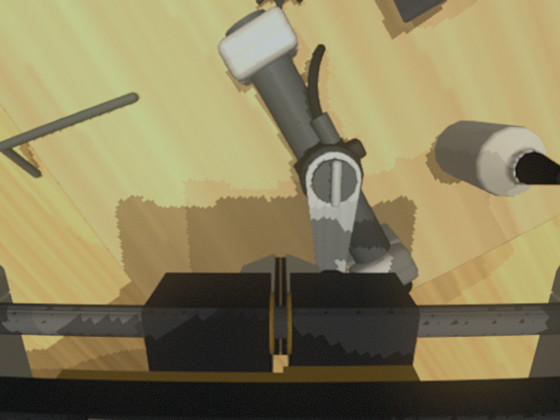

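View pics/s4.png

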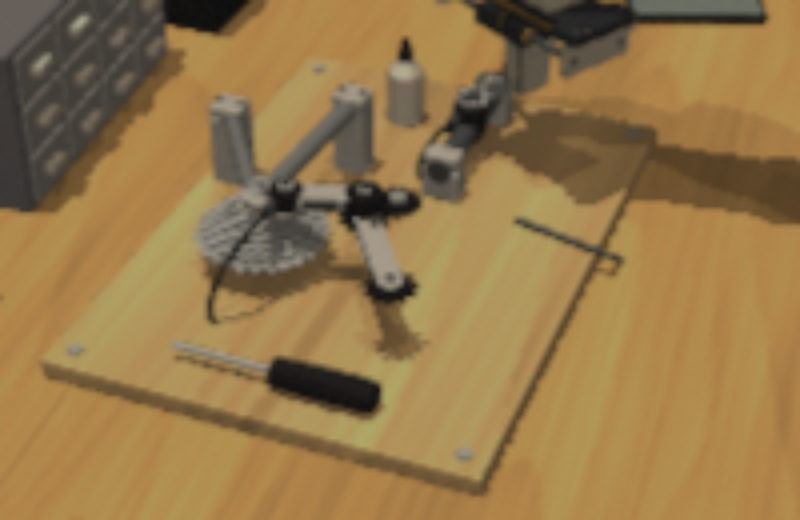

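The lever is at its stop (16 N, lever at about 236° world) and the side view shows the cage raised. I'll retreat, lift and move over to the cage.

>>> {"api": "move_arm", "payload": {"steps": [[0,-10,0,0],[0,-22,0,0],[0,-25,-20,0],[0,-25,-50,0],[0,-25,-75,0],[40,-33,-75,-0.17],[80,-42,-75,-0.34],[125,-51,-75,-0.5],[165,-60,-75,-0.66],[210,-70,-75,-0.82],[250,-79,-75,-0.98],[287,-89,-75,-1.13],[287,-89,-75,-1.13],[287,-89,-75,-1.13],[287,-89,-75,-1.13]]}}

```text
clock: 7.28
position: [0.6196, 0.1095, 0.3327]
ee_rot: [1.574, 2.718, -0.002]
force: [0.2, -0.7, 0.5]
width: 0.006
```

Run:
```python
from h import *
s=arm.observe(); im=arm.get_image("wrist"); im2=arm.get_image("top")[90:260,170:400]
cv2.imwrite("pics/w5.png",im[:,:,::-1]);cv2.imwrite("pics/t5.png",cv2.resize(im2[:,:,::-1],None,fx=3.4,fy=3.4,interpolation=cv2.INTER_CUBIC))
M=R.from_rotvec(s["ee_rot"]).as_matrix(); print(np.degrees(np.arctan2(M[1,1],M[0,1])))
print(s["force"],s["position"],s["joints"].round(2))
for p in [(.604,.048,.105),(.557,.128,.084)]: print(proj("wrist",p,s),(proj("top",p)-[170,90])*3.4)
```

```text
29.853900899492913
[ 0.15997661 -0.66945255  0.46841984] [0.61962797 0.10950992 0.3326681 ] [ 0.16  0.59 -0.64  1.61  0.39  1.07 -0.07]
[212.37112236 302.39771151] [337.79593469 371.43420431]
[208.66188324 153.70922261] [254.73473113 421.9031587 ]
```

View pics/w5.png

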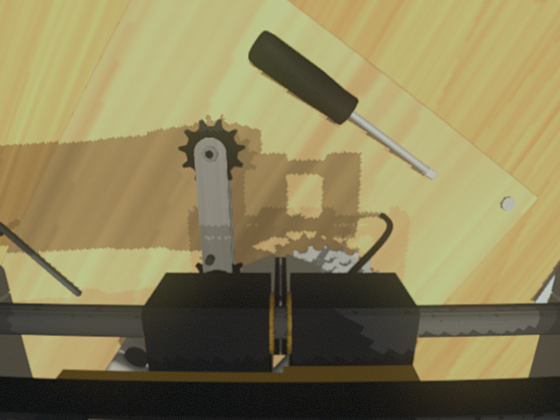

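View pics/t5.png

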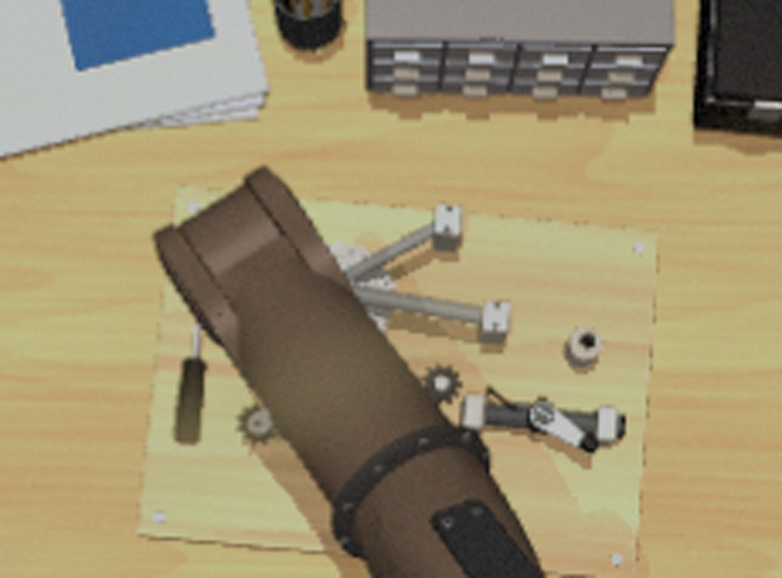

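The cage end is at (209,155) as predicted. The lever stays over in the top view, with its pad at (588,443).

Run:
```python
from h import *
s=arm.observe();print(ray("wrist",(209,155),.084,s))
arc((.604,.048),.047,.029,[110]+list(range(115,206,5)),.240,ydir=-90)
```

```text
[0.55766439 0.12764594 0.084     ]
110 [0.615 0.102 0.24 ] [-4. -8. 93.] 0.17
115 [0.61  0.103 0.24 ] [ -1. -11.  93.] 0.09
120 [0.606 0.103 0.24 ] [  1. -15.  93.] -0.0
125 [0.601 0.103 0.24 ] [  4. -20.  93.] -0.09
130 [0.596 0.103 0.24 ] [  6. -24.  93.] -0.18
135 [0.591 0.102 0.24 ] [  7. -29.  93.] -0.26
140 [0.587 0.1   0.24 ] [  8. -33.  93.] -0.35
145 [0.582 0.099 0.24 ] [  9. -38.  93.] -0.44
150 [0.578 0.097 0.24 ] [ 10. -43.  93.] -0.53
155 [0.574 0.094 0.24 ] [ 10. -48.  93.] -0.61
160 [0.57  0.091 0.24 ] [  9. -52.  93.] -0.7
165 [0.566 0.088 0.24 ] [  8. -57.  93.] -0.79
170 [0.563 0.085 0.24 ] [  7. -62.  93.] -0.87
175 [0.56  0.081 0.24 ] [  5. -66.  93.] -0.96
180 [0.557 0.077 0.24 ] [  3. -71.  93.] -1.05
185 [0.555 0.073 0.24 ] [  0. -75.  93.] -1.14
190 [0.553 0.068 0.24 ] [ -2. -79.  93.] -1.22
195 [0.551 0.064 0.24 ] [ -6. -82.  93.] -1.31
200 [0.55  0.059 0.24 ] [ -9. -86.  93.] -1.4
205 [0.549 0.054 0.24 ] [-13. -89.  93.] -1.49
```

>>> {"api": "move_arm", "payload": {"steps": [[0,0,30,0],[0,0,60,0],[0,0,93,0],[0,-5,93,0],[1,-11,93,0],[1,-15,93,0],[4,-20,93,-0.09],[6,-24,93,-0.18],[7,-29,93,-0.26],[8,-33,93,-0.35],[8,-33,93,-0.35]]}}

```text
clock: 8.75
position: [0.5879, 0.1019, 0.2413]
ee_rot: [1.072, 2.95, 0.005]
force: [4.6, 3.8, -0.2]
width: 0.009
```

Run:
```python
from h import *
s=arm.observe(); im=arm.get_image("wrist")
cv2.imwrite("pics/w6.png",im[:,:,::-1])
M=R.from_rotvec(s["ee_rot"]).as_matrix(); print(np.degrees(np.arctan2(M[1,1],M[0,1])))
print(s["force"],s["position"],s["joints"].round(2))
```

```text
50.04134943724068
[ 4.57284646  3.75375706 -0.1657544 ] [0.58790701 0.10187177 0.24125377] [ 0.2   0.67 -0.69  1.77  0.53  0.89  0.15]
```

View pics/w6.png

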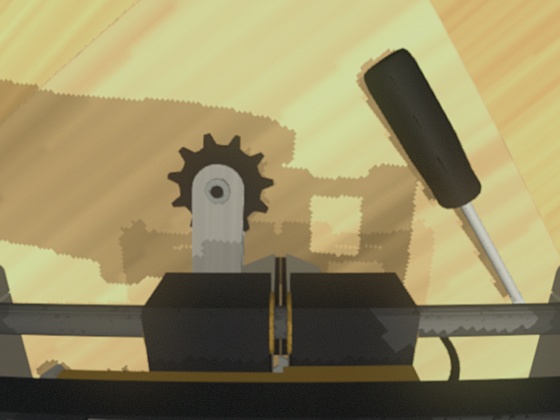

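Contact is good: about 6 N, with the cage parallel to the tool. I'll continue.

Run:
```python
from h import *
arc((.604,.048),.047,.029,[140,145,150,155,160,165,170,175,180,185,190,195,200],.240,ydir=-90)
```

```text
140 [0.587 0.1   0.24 ] [ 0. -2.  1.] -0.0
145 [0.582 0.099 0.24 ] [ 2. -6.  1.] -0.09
150 [0.578 0.097 0.24 ] [  4. -11.   1.] -0.18
155 [0.574 0.094 0.24 ] [  6. -15.   1.] -0.26
160 [0.57  0.091 0.24 ] [  7. -20.   1.] -0.35
165 [0.566 0.088 0.24 ] [  8. -25.   1.] -0.44
170 [0.563 0.085 0.24 ] [  8. -29.   1.] -0.52
175 [0.56  0.081 0.24 ] [  8. -34.   1.] -0.61
180 [0.557 0.077 0.24 ] [  8. -39.   1.] -0.7
185 [0.555 0.073 0.24 ] [  7. -44.   1.] -0.79
190 [0.553 0.068 0.24 ] [  5. -48.   1.] -0.87
195 [0.551 0.064 0.24 ] [  4. -53.   1.] -0.96
200 [0.55  0.059 0.24 ] [  2. -57.   1.] -1.05
```

>>> {"api": "move_arm", "payload": {"steps": [[2,-4,0,-0.09],[4,-9,0,-0.18],[6,-13,0,-0.26],[7,-18,0,-0.35],[8,-23,0,-0.44],[8,-27,0,-0.52],[8,-32,0,-0.61],[8,-37,0,-0.7],[7,-42,0,-0.79],[5,-46,0,-0.87],[5,-46,0,-0.87],[5,-46,0,-0.87]]}}

```text
clock: 10.3
position: [0.5534, 0.0712, 0.2406]
ee_rot: [-0.271, 3.129, 0.004]
force: [-2.3, 7.5, 3.0]
width: 0.002
```

Run:
```python
from h import *
s=arm.observe(); im=arm.get_image("wrist")
cv2.imwrite("pics/w7.png",im[:,:,::-1])
M=R.from_rotvec(s["ee_rot"]).as_matrix(); print(np.degrees(np.arctan2(M[1,1],M[0,1])))
print(s["force"],s["position"],s["joints"].round(2))
```

```text
99.88764244486069
[-2.30372762  7.48299025  3.00136247] [0.55335507 0.0712412  0.24062816] [ 0.39  0.71 -0.91  1.86  0.69  0.93  0.9 ]
```

View pics/w7.png

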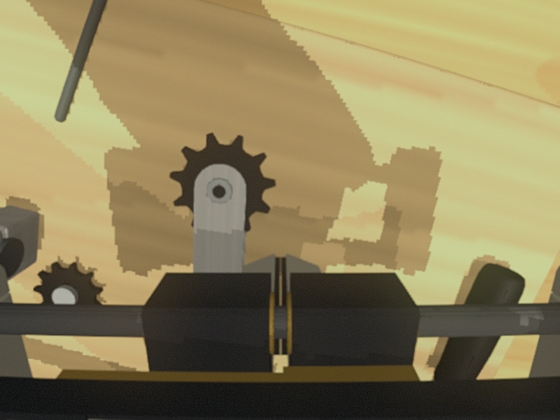

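>>> {"api": "move_arm", "payload": {"steps": [[2,-4,0,-0.09],[3,-7,0,-0.15],[3,-9,0,-0.18],[3,-11,0,-0.18],[3,-11,0,-0.18],[3,-11,0,-0.18]]}}

```text
clock: 11.1
position: [0.551, 0.0599, 0.24]
ee_rot: [0.551, -3.09, -0.004]
force: [-6.9, 7.6, 4.3]
width: 0.004
```

>>> {"api": "move_arm", "payload": {"steps": [[0,-2,0,0],[0,-4,0,0],[0,-4,0,0],[0,-4,0,0]]}}

```text
clock: 11.6
position: [0.5516, 0.0568, 0.2399]
ee_rot: [0.553, -3.088, -0.005]
force: [-10.4, 10.2, 4.0]
width: 0.01
```

Run:
```python
from h import *
s=arm.observe(); im=arm.get_image("wrist")
cv2.imwrite("pics/w8.png",im[:,:,::-1])
M=R.from_rotvec(s["ee_rot"]).as_matrix(); print(np.degrees(np.arctan2(M[1,1],M[0,1])))
print(s["force"],s["position"],s["joints"].round(2))
```

```text
110.2975043798884
[-10.43885008  10.19218052   4.01699602] [0.55163492 0.05682253 0.23986372] [ 0.44  0.72 -0.96  1.86  0.72  0.95  1.08]
```

View pics/w8.png

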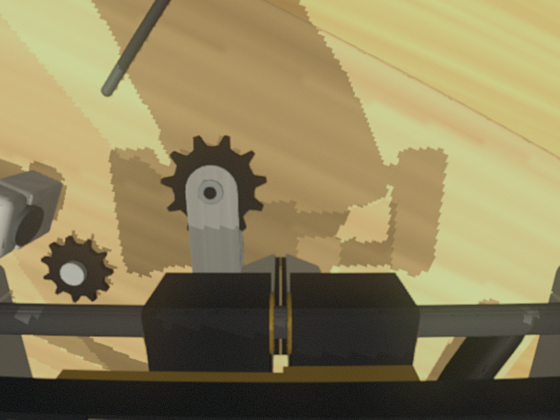

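Run:
```python
from h import *
s=arm.observe()
e=ray("wrist",(210,192),.084,s); print(e,np.degrees(np.arctan2(e[1]-.048,e[0]-.604)),np.hypot(e[1]-.048,e[0]-.604))
```

```text
[0.51715507 0.015314   0.084     ] -159.3750711128301 0.0927923309399093
```

>>> {"api": "move_arm", "payload": {"steps": [[0,-2,0,0],[0,-4,0,0],[0,-4,0,0],[0,-4,0,0]]}}

```text
clock: 12.15
position: [0.5519, 0.0557, 0.24]
ee_rot: [0.557, -3.087, -0.012]
force: [-14.2, 19.8, 4.0]
width: 0.006
```

Run:
```python
from h import *
s=arm.observe(); im=arm.get_image("wrist")
cv2.imwrite("pics/w9.png",im[:,:,::-1])
print(s["force"],s["position"],s["joints"].round(2))
```

```text
[-14.23126078  19.78445951   3.95065808] [0.55193052 0.05566691 0.23997085] [ 0.45  0.73 -0.96  1.86  0.72  0.95  1.09]
```

View pics/w9.png

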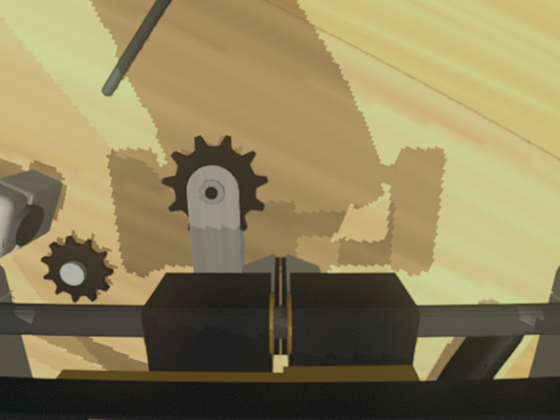

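The cage is at 200.6° world, which is its stop. The force rose from 15 to 24 N for only 1 mm of travel. I'll hold and check the lever.

>>> {"api": "move_arm", "payload": {"steps": [[0,0,0,0],[0,0,0,0],[0,0,0,0],[0,0,0,0],[0,0,0,0]]}}

```text
clock: 12.82
position: [0.5519, 0.0557, 0.24]
ee_rot: [0.557, -3.087, -0.012]
force: [-15.2, 18.6, 3.8]
width: 0.007
```

Run:
```python
from h import *
im2=arm.get_image("top")[90:260,170:400]
cv2.imwrite("pics/t10.png",cv2.resize(im2[:,:,::-1],None,fx=3.4,fy=3.4,interpolation=cv2.INTER_CUBIC))
```

```text
(no output)
```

View pics/t10.png

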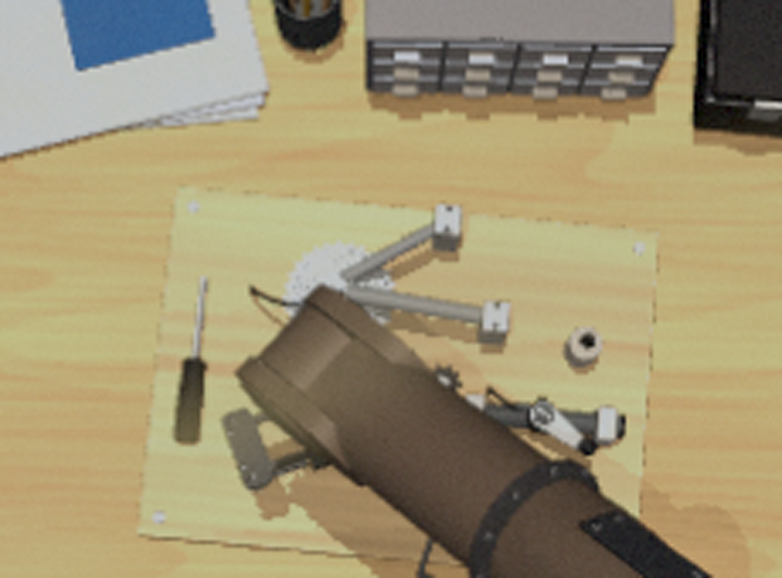

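The lever is still at its released stop, with its pad at (588,445). The force is steady at 24 N, and the loose things in view are where they were.

```bash
python3 -c "
from cell import arm
print(arm.sign_off()); s=arm.observe(); print(s['clock'],s['force'])"
```

```text
the job is handed in; nothing more can be done
None
the job is handed in; nothing more can be done
```

I pushed the thumb lever over to its other stop with the closed fingers, and the derailleur came up to the smallest sprocket. I then swung the pulley cage forward to its stop and handed the job in at about 12.9 s, with the arm still holding it there.

- **Cage:** before the last small push, the wrist picture put it at about 200.6° in world axes. Its stop should be at about 200.5°, from the board angle I measured. That push raised the force from about 15 to 24 N for 1 mm of travel, and it then held steady at about 24 N with no movement.
- **Lever:** the last top view shows it still at its released stop.
- **Loose things:** the bottle and screwdriver look unmoved in the last top view. The spare wheel and hex key are partly hidden by the arm, and the modules, phone and mug were outside that crop. I felt no contact with any of them.

No check failed or disagreed.

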